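# Empty the sampler's catch tray and hold its lock plunger out

### The arm

A 6-joint arm with a two-finger parallel gripper is mounted at the origin on the work surface. World frame = base frame: x ahead of the robot, y to its left, z up, the work surface at z = 0. Lengths are in m, angles in degrees, forces in N, time in s.
With the tool pointing down it reaches from about 0.375 to 0.9 m from the base axis. Payload 3.1 kg.
Tool frame: the origin (TCP) lies at the very end of the fingers, on their centre line; the grasp point (between the pads) lies grip_point_offset behind it (grip_point_offset is the distance from the TCP to the grasp point, in m); z points along the fingers, y is the line along which they close (so a half turn about z gives the same grasp; the last joint's range is limited). The gripper opens to 87 mm and grips with 3 to 60 N. Pads are 19 mm wide; open, the fingers measure 117 mm over their backs; the gripper's body (75 mm by 190 mm) begins 51 mm behind the grasp point.
Start: joints at [65.289, 30.224, 82.088, -0, 67.689, -10.227], TCP at [0.156, 0.605, 0.223] pointing down, gripper open.
Joint ranges: [-176.69, 176.69], [-43.24, 126.21], [12.49, 139.97], [-82, 262], [0, 151.66], [-163.58, 163.58]. Speed limits (degrees/s): [159.86, 159.86, 180, 180, 180, 180].

### API

Orientations are given as a 3x3 rotation matrix whose columns are the frame's x, y, z axes.
In Python, from rig import * gives the robot as it stands.
- The arm moves only by the tool move_arm, never from a script. Its argument "increments" is a list of rows, each a list of 3 entries, a list of its own where there are three numbers: the shift along the tool's x, y, z in units of 30 mm (1.0 is 30 mm), then the turn, a rotation vector about the tool's x, y, z in units of 120 degrees (1.0 is 120 degrees), then the closure, from 0 (fully open) to 1 (shut). A call has 1 to 20 rows; each row shifts and turns the commanded pose from where the row before left it, along the tool's axes as they then stand; what a row does not reach is not made up. A row lasts 1/12 s, in which the tool goes at most 41.7 mm and 7.16 degrees, less where a joint would pass 70% of its speed; a pose out of reach is approached as far as the arm can. A call with a number of a shift or a turn outside -1 to 1 is refused whole. A call with a gripper value outside its range is refused whole. The fingers move at their own pace and stop on an object; the grip force is fixed at half the most. Time passes only in rows, so rows that do not move let the fingers close. It gives the time, the measured TCP pose, the force, the opening and the grip force at its end, in the units of the state.
- read_state(): the state, without advancing time (a new reading comes with each control period).
- capture(name): name is "scene" or "side" or "wrist"; returns a dict with "img" (480x640x3 uint8, red, green, blue), "mtx" (3x3 intrinsics, pixels), "eye" and "rotation" of the camera in the world. Camera axes: x right, y down, z forward; pixel columns grow to the right and rows downward; lengths in m; the calibration is good to about 2 mm. A picture is of the moment at which its call begins. There is no depth.
- hand_in(): hands the job in; it is judged then, once.
Trained networks look in a picture, given as the dict that the camera call returned (one of the last four; its "shot" number tells which), for a name from the list of things; names that differ only in an ending like _2 or _b are one class to them, and where a whole thing is asked for, a point or a joint stands for the part that bears it (a point fixed in the world has none). Each returns a list of dicts, best first, with "confidence" (0 to 1); they miss things now and then, are a little off and sometimes report something else, mostly with a low value. They report only what shows in the picture. A call takes as long as a camera call. They do not tell look-alikes from the thing itself.
- search_frame(picture, label): "extent" ([left, top, right, bottom] as shares, 0 to 1, of the picture: columns of its width, rows of its height, round what is visible of it).
- pinpoint(picture, label): "xy" ([column, row] as shares, 0 to 1, of the picture: columns of its width, rows of its height: a listed point, or the origin of a listed thing).
The state is a dict: "time_s": time; "joint_positions": joint angles; "qvel": joint speeds; "tau": joint torques, N m; "position": TCP position; "tcp_rot": TCP orientation; "force": force on the tool from outside, world axes, zero at the start; "moment": the same for the moment, N m; "opening": opening from 0.0 (shut) to 1.0 (fully open); "grasp_force": force on a finger pad.
Only numpy, scipy, OpenCV 4.12 (cv2) and the standard library are available. Lean on these libraries where they do the work, as an engineer would, in place of code of your own. Each camera call takes 0.05 s, during which the arm holds its last target. There are 200 camera calls.

### The job

Empty the vial sampler's steel catch tray: lay both finished vials in the blue tote, setting them down rather than dropping them. Then pull the red-knobbed index plunger that locks the tray straight up to the end of its travel, so that its pin is clear of the hole in the tray's lug, and finish while still gripping it and holding it there, so that I can slide the tray out. Leave the tray, the tote and everything else on the bench where they are.

Things in the scene. Friction and masses are not known exactly. Their poses are not given: they have to be found in the camera images.
- sampler: White vial sampler on the robot's left, fixed, with the cradle of the catch tray at its flank. Origin: on the bench under the tray's centre. z up, +y towards the machine, x across the tray; yawed a little. Machine flank at y = +190 mm, 165 mm high near the tray, gantry farther back. Steel chute, 110 mm wide, from the flank to y = +118 mm over the tray's end, 50 to 95 mm above the bench.
- catch_tray: Open steel tray 140 (x) x 270 (y) x 32 mm high, walls and floor 4 mm, 0.9 kg, loose in the cradle, locked by the plunger. Origin: centre of its underside, 10 mm above the bench (inner floor 14, rim 42 mm above the bench). Axes like the sampler's. On its +x side a lug (46 x 50 x 8 mm, top 28 mm above the bench) with the pin's hole; a wire handle sticks out 20 mm at the -y end.
- vial_amber: Amber glass vial with silver crimp cap, 23 mm diameter, 75 mm long, about 28 g, lying in the tray, able to roll. Origin: on its axis at mid-length, 11.5 mm above what it lies on (25.5 mm above the bench at the start). Its x axis runs along the vial to the cap and lies roughly along the tray's x. The cap end (last 20 mm) is slimmer, 21 mm.
- vial_clear: Clear glass 20 ml vial with a blue cap, otherwise the same as the amber one (23 x 75 mm, origin on its axis at mid-length, x axis along the vial), lying in the catch tray at least 60 mm from the other.
- tote: Blue open plastic tote on the bench, 260 (x) x 180 (y) x 60 mm high, walls and floor 4 mm, loose, 0.7 kg. Origin: centre of its underside on the bench; own axes along its sides, z up.
- pull_knob (a point): Red pull knob of the index plunger, round, 29 mm diameter, 24 mm high, lower edge 21 mm. This point: its centre, 72 mm above the bench when seated. Moves straight up with the plunger. It stands over a grey bracket (56 x 60 mm, top 44 mm above the bench) beside the tray, at about x = +96, y = -60 mm of the sampler's frame, with a 19 mm hexagon nut between.
- plunger (a joint): Travel of the index plunger in m: 0 with the pin seated in the tray's lug, 0.012 pulled fully up to its stop. A spring pulls it back: about 6 N seated, 15 N fully up; it does not latch and snaps back when let go. The pin (8 mm diameter) leaves the lug's hole at 0.009.
- pin_tip (a point): Lower tip of the plunger's pin, 19 mm above the bench when seated, straight below the knob.
- pin_seat (a point): Mouth of the seat hole: level with the top face of the lug, on the plunger's axis, 28 mm above the bench. Fixed to the sampler.
- vial_rack: Bystander: white rack 80 x 150 x 40 mm beyond the tray with fresh vials standing in it. Origin: centre of its underside.
- fresh_vial0: Bystander: fresh clear vial (blue cap) standing in the rack, top 85 mm above the bench; not to be collected. Origin: centre of its foot.
- fresh_vial1: Bystander: fresh amber vial (silver cap) standing in the rack, as the other. Origin: centre of its foot.
- cap_carton: Bystander: brown carton of caps 85 x 60 x 42 mm beyond the tote. Origin: centre of its underside.
- crimper: Bystander: hand crimper with red handles, about 130 mm long, 22 mm high, lying on the bench. Origin: on its underside near mid-length.
- marker: Bystander: white and blue marker pen 135 mm long, 17 mm thick, lying on the bench. Origin: on its underside at mid-length.
Not all that is in view belongs to the job. What is shaped like the vial_amber but purple is not meant. Leave any black look-alike of the vial_clear alone.

How it is judged (in metres and radians):
On the way, in this order (a step that is already met when the one before it is completed fails the run):
1. both finished vials lie in the tote, let go and at rest (x of vial_amber in the frame of tote between -0.124 and 0.124 m and y of vial_amber in the frame of tote between -0.084 and 0.084 m and z of vial_amber in the frame of tote between 0.005 and 0.05 m and contact force between the fingers and vial_amber below 0.05 N and linear speed of each of vial_amber, vial_clear below 0.08 m/s and x of vial_clear in the frame of tote between -0.124 and 0.124 m and y of vial_clear in the frame of tote between -0.084 and 0.084 m and z of vial_clear in the frame of tote between 0.005 and 0.05 m and contact force between the fingers and vial_clear below 0.05 N), for 0.2 s.
2. the plunger is gripped and pulled fully up, its pin clear of the lug (value of joint plunger above 0.0105 m and z of pin_tip in the frame of pin_seat above 0 m and contact force between the fingers and plunger above 2 N), for 0.3 s.
At the end, for the whole second after the job is handed in: Both vials lie in the tote below its rim, let go and at rest; the gripper holds the plunger (over 2 N on the knob) at 10.5 mm or more of its 12 mm travel, still, pin tip above the lug; the tray is within 12 mm and the upright tote within 50 mm of where they started (all of step 1 and all of step 2 and velocity of joint plunger below 0.02 m/s and distance of catch_tray from where it was at the start of the episode below 0.012 m and angle between tote's own z axis and vertical below 0.1 rad and distance of tote from where it was at the start of the episode below 0.05 m); the arm keeps its last pose, push and grip.
It fails at once if a vial is dropped (falls freely from more than about 30 mm) or thrown ((linear speed of vial_amber above 0.78 m/s and contact force between the fingers and vial_amber below 0.02 N) or (linear speed of vial_clear above 0.78 m/s and contact force between the fingers and vial_clear below 0.02 N)).
It fails at once if the catch tray is pushed 12 mm or more out of its place (distance of catch_tray from where it was at the start of the episode above 0.012 m).
It fails at once if the tote is pushed more than 50 mm or tipped (distance of tote from where it was at the start of the episode above 0.05 m or angle between tote's own z axis and vertical above 0.3 rad).
It fails at once if something else on the bench is pushed more than 25 mm or knocked over (distance of any of vial_rack, fresh_vial0, fresh_vial1, cap_carton, crimper, marker from where it was at the start of the episode above 0.025 m).
It also fails if it takes over 61 s, if anything falls off the work surface, if the arm or the gripper's body presses on something with over 40 N, if the wrist force passes 120 N, or if a joint passes its speed limit or range.

## Working session

There is one attempt and no reset: what is moved stays moved. The work goes in short steps, Python scripts to look and compute and a tool call to move; the robot and the scene stay as the last step left them, time stands still between calls to the robot, and variables do not carry over. Pictures are saved under pics/ and viewed, at most 10 in all, crops included, and the job is handed in when it is done.

Besides the shell and the picture viewer there is one more tool, called after "Request:" as a command line: name --argument value ..., lists and objects as JSON in quotes. move_arm: Moves the arm, as the interface text tells. Its arguments: {"type":"object","properties":{"increments":{"type":"array"}},"required":["increments"]}

```bash
mkdir -p pics
cat > h.py <<'E'
from rig import *
import numpy as np, cv2
def ray(c,xy):
    h,w=c["img"].shape[:2]
    p=np.array([xy[0]*w,xy[1]*h,1.0]); d=np.array(c["rotation"])@(np.linalg.inv(np.array(c["mtx"]))@p)
    return np.array(c["eye"]),d
def at(c,xy,z):
    e,d=ray(c,xy); return (e+d*(z-e[2])/d[2]).round(4)
def save(c,n): cv2.imwrite(f"pics/{n}.png",cv2.cvtColor(c["img"],cv2.COLOR_RGB2BGR))
Z={"vial_amber":.0255,"vial_clear":.0255,"tote":0,"pull_knob":.072,"pin_seat":.028,"catch_tray":.01,"sampler":0,"vial_rack":0,"cap_carton":0,"crimper":0,"marker":0}
E
python3 - <<'E'
from h import *
s=read_state(); print(s["time_s"],s["position"],np.array(s["tcp_rot"]).round(3).tolist(),s["opening"],s["force"])
import rig; print([n for n in dir(rig) if not n.startswith('_')], getattr(rig,'grip_point_offset',None))
for n in ("scene","side","wrist"):
    c=capture(n); save(c,n+"0"); print(n,np.array(c["eye"]).round(3))
    for k,z in Z.items():
        for r in pinpoint(c,k)[:3]:
            x=r["xy"]; print(' ',k,round(r["confidence"],2),[round(x[0]*640),round(x[1]*480)],at(c,x,z))
E
```

```text
0.0 [0.15597825 0.60445614 0.22158166] [[-0.968, 0.25, -0.001], [0.25, 0.968, -0.002], [0.0, -0.002, -1.0]] 1.0015462489860478 [ 0.27106232  0.20482229 -0.36477803]
['PlanningError', 'capture', 'grip_point_offset', 'hand_in', 'pinpoint', 'read_state', 'search_frame'] 0.0187
scene [0.898 0.637 0.781]
  vial_amber 0.72 [513, 300] [0.2764 0.2374 0.0255]
  vial_amber 0.68 [400, 305] [0.4701 0.1509 0.0255]
  vial_amber 0.58 [344, 250] [ 0.4894 -0.0244  0.0255]
  vial_clear 0.95 [330, 437] [0.7063 0.3133 0.0255]
  vial_clear 0.79 [434, 337] [0.4587 0.2373 0.0255]
  vial_clear 0.52 [223, 318] [0.7703 0.0266 0.0255]
  tote 0.66 [275, 174] [ 0.4933 -0.3617  0.    ]
  tote 0.41 [251, 384] [0.7726 0.1607 0.    ]
  pull_knob 0.6 [365, 313] [0.5593 0.167  0.072 ]
  pin_seat 0.8 [358, 327] [0.5661 0.1586 0.028 ]
  pin_seat 0.54 [252, 379] [0.7717 0.1693 0.028 ]
  catch_tray 0.79 [426, 335] [0.458  0.2187 0.01  ]
  vial_rack 0.71 [217, 300] [ 0.7609 -0.0393  0.    ]
  vial_rack 0.32 [190, 195] [ 0.7082 -0.378   0.    ]
  cap_carton 0.64 [191, 194] [ 0.7052 -0.3796  0.    ]
  cap_carton 0.22 [224, 3
[... 305 characters left out ...]
0255]
  vial_clear 0.96 [188, 372] [0.7028 0.3113 0.0255]
  vial_clear 0.64 [327, 364] [0.458  0.233  0.0255]
  tote 0.86 [366, 187] [ 0.4914 -0.3674  0.    ]
  tote 0.74 [224, 258] [ 0.772  -0.0074  0.    ]
  pull_knob 0.53 [330, 330] [0.4608 0.1893 0.072 ]
  pull_knob 0.52 [280, 312] [0.5661 0.1699 0.072 ]
  pin_seat 0.65 [284, 322] [0.5635 0.1614 0.028 ]
  catch_tray 0.65 [326, 361] [0.4627 0.2172 0.01  ]
  vial_rack 0.68 [233, 247] [ 0.7662 -0.0507  0.    ]
  vial_rack 0.67 [224, 260] [ 0.7673 -0.0012  0.    ]
  cap_carton 0.64 [295, 178] [ 0.7    -0.3638  0.    ]
  crimper 0.95 [252, 207] [ 0.7739 -0.2093  0.    ]
  marker 0.69 [190, 311] [0.7796 0.1592 0.    ]
wrist [0.089 0.624 0.385]
```

View pics/scene0.png

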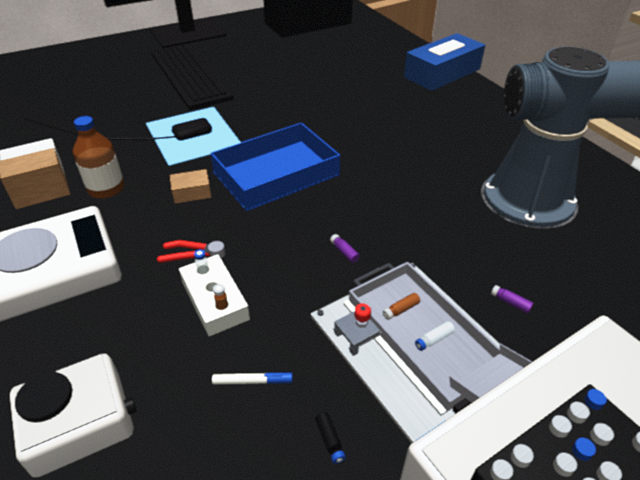

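View pics/side0.png

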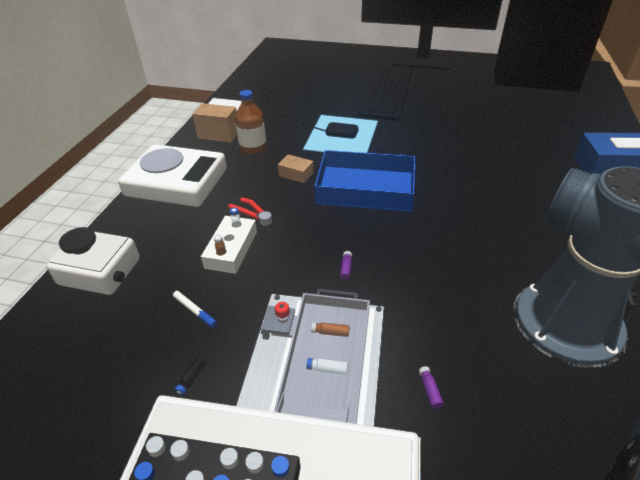

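The scene and side views agree:

| Thing | Scene pixel | Position (m) |
|---|---|---|
| Amber vial | (400,305) | (0.471, 0.156) |
| Clear vial | (434,337) | (0.458, 0.235) |
| Red knob | (363,313) | (0.563, 0.168) |
| Tote | (275,174) | (0.492, -0.365) |

The purple and black look-alikes lie outside the tray. I'll move over the tray for a wrist view.

Request:
move_arm --increments '[[[-0.45,-0.9,-0.14],[0,0,0],0],[[-0.45,-0.9,-0.14],[0,0,0],0],[[-0.45,-0.9,-0.14],[0,0,0],0],[[-0.45,-0.9,-0.14],[0,0,0],0],[[-0.45,-0.9,-0.14],[0,0,0],0],[[-0.45,-0.9,-0.14],[0,0,0],0],[[-0.45,-0.9,-0.14],[0,0,0],0]]'

```text
time_s: 2.38
position: [0.2006, 0.3972, 0.2523]
tcp_rot: [[-0.968, 0.25, 0.0], [0.25, 0.968, 0.0], [-0.0, 0.0, -1.0]]
force: [1.0, -0.3, 0.6]
opening: 0.999
grasp_force: 0.0
```

Request:
move_arm --increments '[[[-0.95,-0.36,0],[0,0,0],0],[[-0.95,-0.36,0],[0,0,0],0],[[-0.95,-0.36,0],[0,0,0],0],[[-0.95,-0.36,0],[0,0,0],0],[[-0.95,-0.36,0],[0,0,0],0],[[-0.95,-0.36,0],[0,0,0],0],[[-0.95,-0.36,0],[0,0,0],0],[[-0.95,-0.36,0],[0,0,0],0],[[-0.95,-0.36,0],[0,0,0],0],[[-0.95,-0.36,0],[0,0,0],0],[[-0.95,-0.36,0],[0,0,0],0],[[-0.95,-0.36,0],[0,0,0],0],[[0,0,0],[0,0,-0.055],0],[[0,0,0],[0,0,-0.055],0],[[0,0,0],[0,0,-0.055],0],[[0,0,0],[0,0,0],0],[[0,0,0],[0,0,0],0]]'

```text
time_s: 3.8
position: [0.4992, 0.1874, 0.252]
tcp_rot: [[-0.996, -0.09, 0.0], [-0.09, 0.996, 0.0], [-0.0, 0.0, -1.0]]
force: [-0.4, 1.4, 0.6]
opening: 0.998
grasp_force: 0.0
```

```bash
cat >> h.py <<'E'
def go(p,yaw=None):
    """units from the measured pose to TCP p; yaw = desired angle of tool y (deg)"""
    s=read_state(); R=np.array(s["tcp_rot"]); d=R.T@(np.array(p)-s["position"])/.03
    a=np.degrees(np.arctan2(R[1,1],R[0,1]))
    print("at",np.round(s["position"],4),"t",round(s["time_s"],2),"yaw",round(a,2),"open",round(s["opening"],3),"units",d.round(2),"n>=",int(np.ceil(abs(d).max())),"turn z",None if yaw is None else round(-((yaw-a+90)%180-90)/120,3))
E
python3 - <<'E'
from h import *
go([.47,.156,.1])
c=capture("wrist"); save(c,"w1"); print(np.array(c["eye"]).round(3))
for k in ("vial_amber","vial_clear","pull_knob","pin_seat","catch_tray","sampler"):
    z=Z[k]
    for r in pinpoint(c,k)[:2]:
        x=r["xy"]; print(' ',k,round(r["confidence"],2),[round(x[0]*640),round(x[1]*480)],at(c,x,z))
print(read_state()["tcp_rot"])
E
```

```text
at [0.4992 0.1874 0.252 ] t 3.8 yaw 95.14 open 0.998 units [ 1.06 -0.96  5.07] n>= 6 turn z None
[0.43  0.183 0.415]
  vial_amber 0.93 [71, 160] [ 0.4788 -0.0326  0.0255]
  vial_amber 0.81 [279, 168] [0.4694 0.1539 0.0255]
  vial_clear 0.89 [375, 164] [0.4579 0.2387 0.0255]
  vial_clear 0.69 [412, 399] [0.6946 0.3081 0.0255]
  pull_knob 0.58 [281, 286] [0.5641 0.1655 0.072 ]
  pin_seat 0.61 [283, 269] [0.5634 0.1643 0.028 ]
  pin_seat 0.32 [375, 164] [0.4581 0.2392 0.028 ]
  catch_tray 0.86 [348, 167] [0.4638 0.2163 0.01  ]
[[-9.95735332e-01 -9.22557765e-02  1.42643514e-04]
 [-9.22557736e-02  9.95735342e-01  2.68871956e-05]
 [-1.44515687e-04  1.36128429e-05 -9.99999989e-01]]
```

View pics/w1.png

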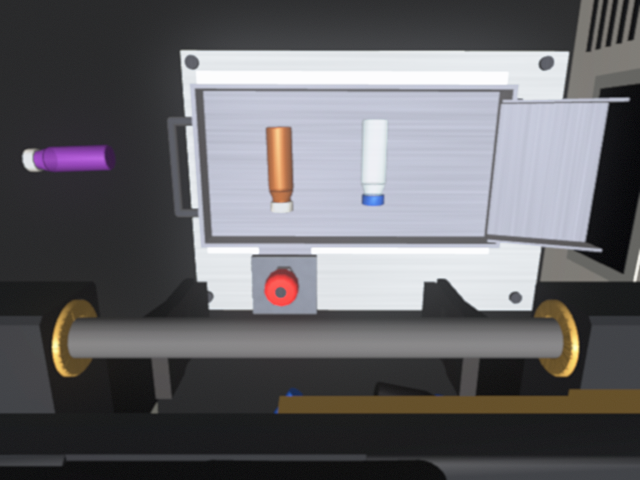

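The wrist view confirms amber at px (280,169), clear at (374,163), knob at (281,287). The tray is aligned with the gripper. Next I'll go down on the amber vial, stopping at z = 0.10 first.

Request:
move_arm --increments '[[[0.26,-0.25,0.95],[0,0,0],0.3],[[0.26,-0.25,0.95],[0,0,0],0.3],[[0.27,-0.25,0.95],[0,0,0],0.3],[[0.27,-0.25,0.95],[0,0,0],0.3],[[0,0,0.8],[0,0,0],0.3],[[0,0,0.4],[0,0,0],0.3],[[0,0,0],[0,0,0],0.3],[[0,0,0],[0,0,0],0.3]]'

```text
time_s: 4.82
position: [0.4703, 0.1547, 0.1016]
tcp_rot: [[-0.996, -0.092, -0.001], [-0.092, 0.996, -0.0], [0.001, -0.0, -1.0]]
force: [-0.0, 0.1, 0.2]
opening: 0.705
grasp_force: 0.0
```

Run:
```python
from h import *
go([.470,.1545,.018],95.3)
c=capture("wrist"); save(c,"w2")
for k in ("vial_amber","vial_clear"):
    for r in pinpoint(c,k)[:2]:
        x=r["xy"]; print(' ',k,round(r["confidence"],2),[round(x[0]*640),round(x[1]*480)],at(c,x,Z[k]))
```

```text
at [0.4703 0.1547 0.1016] t 4.82 yaw 95.3 open 0.705 units [ 0.01 -0.    2.79] n>= 3 turn z 0.0
  vial_amber 0.75 [313, 251] [0.4708 0.1549 0.0255]
  vial_clear 0.79 [459, 242] [0.4579 0.2383 0.0255]
```

Both measurements agree, so I'll descend, grip and lift a little.

Request:
move_arm --increments '[[[0,0,0.7],[0,0,0],0.3],[[0,0,0.7],[0,0,0],0.3],[[0,0,0.6],[0,0,0],0.3],[[0,0,0.45],[0,0,0],0.3],[[0,0,0.3],[0,0,0],0.3],[[0,0,0],[0,0,0],0.3],[[0,0,0],[0,0,0],0.6],[[0,0,0],[0,0,0],0.9],[[0,0,0],[0,0,0],0.9],[[0,0,0],[0,0,0],0.9],[[0,0,0],[0,0,0],0.9],[[0,0,0],[0,0,0],0.9],[[0,0,0],[0,0,0],0.9]]'

```text
time_s: 6.05
position: [0.4705, 0.1547, 0.0197]
tcp_rot: [[-0.996, -0.093, 0.0], [-0.093, 0.996, 0.0], [-0.0, -0.0, -1.0]]
force: [-0.2, 0.9, 0.4]
opening: 0.26
grasp_force: 27.9
```

Request:
move_arm --increments '[[[0,0,-0.5],[0,0,0],0.9],[[0,0,-0.9],[0,0,0],0.9],[[0,0,-0.9],[0,0,0],0.9],[[0,0,-0.9],[0,0,0],0.9],[[0,0,-0.9],[0,0,0],0.9],[[0,0,-0.4],[0,0,0],0.9],[[0,0,0],[0,0,0],0.9]]'

```text
time_s: 6.63
position: [0.4722, 0.1549, 0.1573]
tcp_rot: [[-0.996, -0.093, 0.007], [-0.093, 0.996, 0.001], [-0.007, -0.0, -1.0]]
force: [0.0, -0.2, -1.3]
opening: 0.255
grasp_force: 30.0
```

Request:
move_arm --increments '[[[0.14,-0.5,0],[0,0,0],0.9],[[0.14,-0.9,0],[0,0,0],0.9],[[0.14,-0.9,0],[0,0,0],0.9],[[0.14,-0.9,0],[0,0,0],0.9],[[0.14,-0.9,0],[0,0,0],0.9],[[0.14,-0.9,0],[0,0,0],0.9],[[0.14,-0.9,0],[0,0,0],0.9],[[0.14,-0.9,0],[0,0,0],0.9],[[0.14,-0.9,0],[0,0,0],0.9],[[0.14,-0.9,0],[0,0,0],0.9],[[0.14,-0.9,0],[0,0,0],0.9],[[0.14,-0.9,0],[0,0,0],0.9],[[0.14,-0.9,0],[0,0,0],0.9],[[0.14,-0.9,0],[0,0,0],0.9],[[0.14,-0.9,0],[0,0,0],0.9],[[0.14,-0.9,0],[0,0,0],0.9],[[0.14,-0.9,0],[0,0,0],0.9],[[0.14,-0.9,0],[0,0,0],0.9],[[0.14,-0.9,0],[0,0,0],0.9],[[0,-0.5,0],[0,0,0],0.9]]'

```text
time_s: 8.3
position: [0.4377, -0.3693, 0.1529]
tcp_rot: [[-0.996, -0.091, -0.001], [-0.091, 0.996, -0.0], [0.001, 0.0, -1.0]]
force: [0.4, 0.9, -0.1]
opening: 0.255
grasp_force: 30.0
```

Run:
```python
from h import *
go([.437,-.365,.0105])
c=capture("wrist"); save(c,"w3")
for k in ("tote","vial_amber"):
    for r in pinpoint(c,k)[:2]:
        x=r["xy"]; print(' ',k,round(r["confidence"],2),[round(x[0]*640),round(x[1]*480)],at(c,x,Z[k]))
for n in ("scene","side"):
    c=capture(n); r=search_frame(c,"tote")[0]; print(n,r)
    hsv=cv2.cvtColor(c["img"],cv2.COLOR_RGB2HSV); m=cv2.inRange(hsv,(105,150,60),(125,255,255))
    cs=max([q for q in cv2.findContours(m,0,2)[0] if abs(q[:,0].mean(0)-np.array([(r["extent"][0]+r["extent"][2])*320,(r["extent"][1]+r["extent"][3])*240])).max()<40],key=cv2.contourArea)
    for p in cv2.approxPolyDP(cs,6,True)[:,0]: print(p, at(c,p/[640,480],.06))
```

```text
at [ 0.4377 -0.3693  0.1529] t 8.3 yaw 95.2 open 0.255 units [0.01 0.15 4.75] n>= 5 turn z None
  vial_amber 0.65 [315, 310] [ 0.4979 -0.3628  0.0255]
scene {'extent': [0.3314, 0.2629, 0.533, 0.4396], 'confidence': 0.6}
[340 154] [ 0.352  -0.2878  0.06  ]
[299 122] [ 0.3745 -0.4671  0.06  ]
[211 157] [ 0.6328 -0.4193  0.06  ]
[213 172] [ 0.649 -0.359  0.06 ]
[248 210] [ 0.6289 -0.1943  0.06  ]
[338 175] [ 0.3981 -0.2154  0.06  ]
side {'extent': [0.4891, 0.3125, 0.6512, 0.4452], 'confidence': 0.6}
[324 152] [ 0.627  -0.4273  0.06  ]
[315 203] [ 0.5913 -0.1907  0.06  ]
[411 211] [ 0.3534 -0.2121  0.06  ]
[414 156] [ 0.3723 -0.4615  0.06  ]
```

View pics/w3.png

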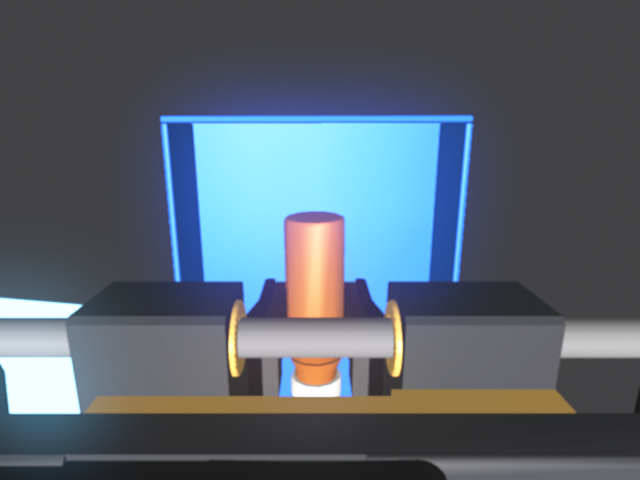

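The tote walls sit symmetrically about the held vial (wall px 163 and 472, vial 315), with the near rim at row 118 and the vial end at row 215. It is clear of the walls, so I'll lower and release.

Request:
move_arm --increments '[[[0,0,0.7],[0,0,0],0.9],[[0,0,0.9],[0,0,0],0.9],[[0,0,0.9],[0,0,0],0.9],[[0,0,0.9],[0,0,0],0.9],[[0,0,0.6],[0,0,0],0.9],[[0,0,0.4],[0,0,0],0.9],[[0,0,0.2],[0,0,0],0.9],[[0,0,0.1],[0,0,0],0.9],[[0,0,0],[0,0,0],0.9],[[0,0,0],[0,0,0],0.9]]'

```text
time_s: 9.48
position: [0.4393, -0.3669, 0.0144]
tcp_rot: [[-0.996, -0.093, 0.001], [-0.093, 0.996, -0.001], [-0.001, -0.002, -1.0]]
force: [0.2, -0.2, 0.2]
opening: 0.255
grasp_force: 30.0
```

Request:
move_arm --increments '[[[0,0,0.07],[0,0,0],0.9],[[0,0,0.06],[0,0,0],0.9],[[0,0,0],[0,0,0],0.9],[[0,0,0],[0,0,0],0.9]]'

```text
time_s: 9.82
position: [0.4388, -0.3667, 0.0099]
tcp_rot: [[-0.996, -0.093, 0.0], [-0.093, 0.996, -0.0], [-0.0, -0.0, -1.0]]
force: [0.2, -0.3, -0.6]
opening: 0.254
grasp_force: 30.0
```

Request:
move_arm --increments '[[[0,0,0],[0,0,0],0.7],[[0,0,0],[0,0,0],0.6],[[0,0,0],[0,0,0],0.5],[[0,0,0],[0,0,0],0.5],[[0,0,0],[0,0,0],0.5],[[0,0,-0.3],[0,0,0],0.5],[[0,0,-0.7],[0,0,0],0.5],[[0,0,-0.9],[0,0,0],0.5],[[0,0,-0.9],[0,0,0],0.5],[[0,0,-0.9],[0,0,0],0.5],[[0,0,-0.9],[0,0,0],0.4],[[0,0,-0.4],[0,0,0],0.3],[[0,0,0],[0,0,0],0.3]]'

```text
time_s: 10.9
position: [0.4403, -0.3683, 0.1637]
tcp_rot: [[-0.996, -0.093, 0.005], [-0.093, 0.996, -0.006], [-0.005, -0.007, -1.0]]
force: [-0.0, -1.0, 0.4]
opening: 0.642
grasp_force: 0.0
```

Run:
```python
from h import *
go([.458,.2385,.14],95.3)
for n in ("side","wrist"):
    c=capture(n)
    for r in pinpoint(c,"vial_amber")[:4]:
        x=r["xy"]; print(n,round(r["confidence"],2),[round(x[0]*640),round(x[1]*480)],at(c,x,.0155))
```

```text
at [ 0.4403 -0.3683  0.1637] t 10.9 yaw 95.33 open 0.642 units [-2.46 20.09  0.66] n>= 21 turn z 0.0
side 0.69 [345, 268] [ 0.4781 -0.0288  0.0155]
side 0.6 [431, 388] [0.2642 0.2312 0.0155]
side 0.52 [385, 186] [ 0.4363 -0.3624  0.0155]
wrist 0.77 [314, 224] [ 0.4388 -0.366   0.0155]
```

Request:
move_arm --increments '[[[-0.13,0.5,0],[0,0,0],0.3],[[-0.13,0.97,0],[0,0,0],0.3],[[-0.13,0.97,0],[0,0,0],0.3],[[-0.13,0.97,0],[0,0,0],0.3],[[-0.13,0.97,0],[0,0,0],0.3],[[-0.13,0.97,0],[0,0,0],0.3],[[-0.13,0.97,0],[0,0,0],0.3],[[-0.13,0.97,0],[0,0,0],0.3],[[-0.13,0.97,0],[0,0,0],0.3],[[-0.13,0.97,0],[0,0,0],0.3],[[-0.13,0.97,0],[0,0,0],0.3],[[-0.13,0.97,0],[0,0,0],0.3],[[-0.13,0.97,0],[0,0,0],0.3],[[-0.13,0.97,0],[0,0,0],0.3],[[-0.13,0.97,0],[0,0,0],0.3],[[-0.13,0.97,0],[0,0,0],0.3],[[-0.13,0.97,0],[0,0,0],0.3],[[-0.13,0.97,0],[0,0,0],0.3],[[-0.1,0.97,0],[0,0,0],0.3],[[0,0.97,0],[0,0,0],0.3]]'

```text
time_s: 12.77
position: [0.4576, 0.2077, 0.1584]
tcp_rot: [[-0.996, -0.093, -0.002], [-0.093, 0.996, -0.0], [0.002, -0.0, -1.0]]
force: [0.6, 0.2, -1.6]
opening: 0.7
grasp_force: 0.0
```

Request:
move_arm --increments '[[[0,0.7,0],[0,0,0],0.3],[[0,0.3,0],[0,0,0],0.3],[[0,0,0],[0,0,0],0.3],[[0,0,0],[0,0,0],0.3]]'

```text
time_s: 13.1
position: [0.4551, 0.2354, 0.1589]
tcp_rot: [[-0.996, -0.094, -0.002], [-0.094, 0.996, -0.001], [0.002, -0.001, -1.0]]
force: [-0.4, -0.3, -0.0]
opening: 0.703
grasp_force: 0.0
```

Run:
```python
from h import *
go([.458,.2385,.018],95.3)
c=capture("wrist"); save(c,"w4")
for k in ("vial_clear","pull_knob"):
    for r in pinpoint(c,k)[:2]:
        x=r["xy"]; print(' ',k,round(r["confidence"],2),[round(x[0]*640),round(x[1]*480)],at(c,x,Z[k]))
```

```text
at [0.4551 0.2354 0.1589] t 13.1 yaw 95.4 open 0.703 units [-0.11  0.1   4.69] n>= 5 turn z 0.001
  vial_clear 0.66 [315, 232] [0.4583 0.2369 0.0255]
  pull_knob 0.47 [195, 391] [0.5623 0.1668 0.072 ]
```

Request:
move_arm --increments '[[[-0.1,0.06,0.7],[0,0,0],0.3],[[0,0,0.8],[0,0,0],0.3],[[0,0,0.8],[0,0,0],0.3],[[0,0,0.7],[0,0,0],0.3],[[0,0,0.6],[0,0,0],0.3],[[0,0,0.4],[0,0,0],0.3],[[0,0,0.2],[0,0,0],0.3],[[0,0,0.2],[0,0,0],0.3],[[0,0,0.2],[0,0,0],0.3],[[0,0,0],[0,0,0],0.3],[[0,0,0],[0,0,0],0.3]]'

```text
time_s: 14.17
position: [0.4593, 0.2375, 0.0218]
tcp_rot: [[-0.996, -0.092, 0.0], [-0.092, 0.996, 0.0], [-0.0, 0.0, -1.0]]
force: [-0.2, 0.4, -0.3]
opening: 0.701
grasp_force: 0.0
```

Request:
move_arm --increments '[[[0,0,0.07],[0,0,0],0.5],[[0,0,0],[0,0,0],0.6],[[0,0,0],[0,0,0],0.9],[[0,0,0],[0,0,0],0.9],[[0,0,0],[0,0,0],0.9],[[0,0,0],[0,0,0],0.9],[[0,0,0],[0,0,0],0.9],[[0,0,0],[0,0,0],0.9]]'

```text
time_s: 14.83
position: [0.4591, 0.2377, 0.0195]
tcp_rot: [[-0.996, -0.093, 0.0], [-0.093, 0.996, 0.0], [-0.0, 0.0, -1.0]]
force: [0.4, 0.2, 0.9]
opening: 0.25
grasp_force: 30.0
```

Request:
move_arm --increments '[[[0,0,-0.5],[0,0,0],0.9],[[0,0,-0.9],[0,0,0],0.9],[[0,0,-0.9],[0,0,0],0.9],[[0,0,-0.9],[0,0,0],0.9],[[0,0,-0.9],[0,0,0],0.9],[[0,0,-0.4],[0,0,0],0.9],[[0,0,0],[0,0,0],0.9]]'

```text
time_s: 15.42
position: [0.461, 0.2383, 0.1575]
tcp_rot: [[-0.996, -0.093, 0.007], [-0.093, 0.996, 0.002], [-0.007, 0.001, -1.0]]
force: [0.4, 0.0, -0.6]
opening: 0.256
grasp_force: 30.0
```

Request:
move_arm --increments '[[[-0.05,-0.5,0],[0,0,0],0.9],[[-0.05,-0.95,0],[0,0,0],0.9],[[-0.05,-0.95,0],[0,0,0],0.9],[[-0.05,-0.95,0],[0,0,0],0.9],[[-0.05,-0.95,0],[0,0,0],0.9],[[-0.05,-0.95,0],[0,0,0],0.9],[[-0.05,-0.95,0],[0,0,0],0.9],[[-0.05,-0.95,0],[0,0,0],0.9],[[-0.05,-0.95,0],[0,0,0],0.9],[[-0.05,-0.95,0],[0,0,0],0.9],[[-0.05,-0.95,0],[0,0,0],0.9],[[-0.05,-0.95,0],[0,0,0],0.9],[[-0.05,-0.95,0],[0,0,0],0.9],[[-0.05,-0.95,0],[0,0,0],0.9],[[-0.05,-0.95,0],[0,0,0],0.9],[[-0.05,-0.95,0],[0,0,0],0.9],[[-0.05,-0.95,0],[0,0,0],0.9],[[-0.05,-0.95,0],[0,0,0],0.9],[[0,-0.95,0],[0,0,0],0.9],[[0,-0.95,0],[0,0,0],0.9]]'

```text
time_s: 17.08
position: [0.5366, -0.3147, 0.1525]
tcp_rot: [[-0.996, -0.092, -0.002], [-0.092, 0.996, 0.002], [0.002, 0.002, -1.0]]
force: [0.2, -0.4, 0.6]
opening: 0.253
grasp_force: 30.0
```

Request:
move_arm --increments '[[[0,-0.7,0],[0,0,0],0.9],[[0,-0.5,0],[0,0,0],0.9],[[0,-0.2,0],[0,0,0],0.9],[[0,0,0],[0,0,0],0.9],[[0,0,0],[0,0,0],0.9]]'

```text
time_s: 17.5
position: [0.5407, -0.3544, 0.1536]
tcp_rot: [[-0.996, -0.093, -0.002], [-0.093, 0.996, 0.002], [0.001, 0.002, -1.0]]
force: [0.1, 1.3, -0.4]
opening: 0.252
grasp_force: 30.0
```

Run:
```python
from h import *
go([.5425,-.3565,.0105],95.3)
c=capture("wrist"); save(c,"w5")
```

```text
at [ 0.5407 -0.3544  0.1536] t 17.5 yaw 95.32 open 0.252 units [-0.06 -0.09  4.77] n>= 5 turn z 0.0
```

View pics/w5.png

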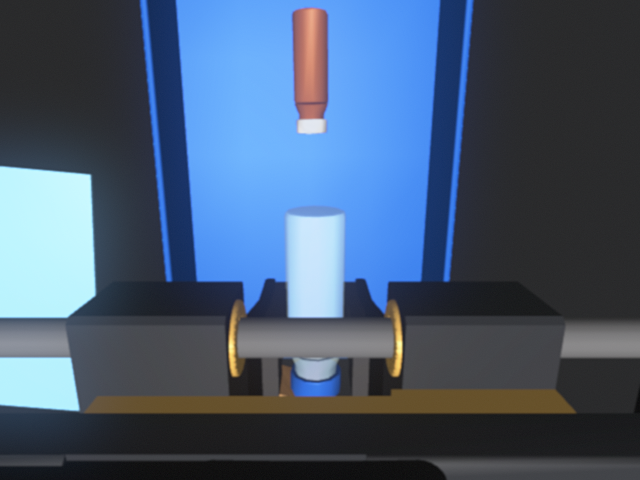

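The amber vial lies in the tote at px (311,70), and the clear one is held at (315,300), inside the walls and clear of the amber one. Lowering now.

Request:
move_arm --increments '[[[-0.06,-0.08,0.7],[0,0,0],0.9],[[0,0,0.9],[0,0,0],0.9],[[0,0,0.9],[0,0,0],0.9],[[0,0,0.9],[0,0,0],0.9],[[0,0,0.6],[0,0,0],0.9],[[0,0,0.4],[0,0,0],0.9],[[0,0,0.2],[0,0,0],0.9],[[0,0,0.05],[0,0,0],0.9],[[0,0,0],[0,0,0],0.9],[[0,0,0],[0,0,0],0.9]]'

```text
time_s: 18.38
position: [0.5442, -0.3584, 0.0163]
tcp_rot: [[-0.996, -0.093, 0.002], [-0.093, 0.996, -0.002], [-0.002, -0.002, -1.0]]
force: [-0.3, -0.5, 0.6]
opening: 0.256
grasp_force: 30.0
```

Request:
move_arm --increments '[[[0,0,0.1],[0,0,0],0.9],[[0,0,0.06],[0,0,0],0.9],[[0,0,0],[0,0,0],0.9],[[0,0,0],[0,0,0],0.9],[[0,0,0],[0,0,0],0.9]]'

```text
time_s: 18.8
position: [0.5434, -0.3581, 0.0104]
tcp_rot: [[-0.996, -0.093, 0.0], [-0.093, 0.996, -0.0], [-0.0, -0.0, -1.0]]
force: [0.5, -0.3, 0.5]
opening: 0.257
grasp_force: 30.0
```

Request:
move_arm --increments '[[[0,0,0],[0,0,0],0.7],[[0,0,0],[0,0,0],0.6],[[0,0,0],[0,0,0],0.5],[[0,0,0],[0,0,0],0.5],[[0,0,0],[0,0,0],0.5],[[0,0,-0.3],[0,0,0],0.5],[[0,0,-0.7],[0,0,0],0.5],[[0,0,-0.9],[0,0,0],0.5],[[0,0,-0.9],[0,0,0],0.5],[[0,0,-0.9],[0,0,0],0.5],[[0,0,-0.9],[0,0,0],0.4],[[0,0,-0.4],[0,0,0],0.3],[[0,0,0],[0,0,0],0.2]]'

```text
time_s: 19.88
position: [0.5452, -0.3596, 0.1643]
tcp_rot: [[-0.996, -0.093, 0.006], [-0.093, 0.996, -0.006], [-0.005, -0.006, -1.0]]
force: [0.1, 0.1, -0.7]
opening: 0.648
grasp_force: 0.0
```

Run:
```python
from h import *
go([.563,.166,.15],95.3)
for n in ("side","wrist"):
    c=capture(n); 
    for k in ("vial_amber","vial_clear"):
      for r in pinpoint(c,k)[:4]:
        x=r["xy"]; print(n,k,round(r["confidence"],2),[round(x[0]*640),round(x[1]*480)],at(c,x,.0155))
```

```text
at [ 0.5452 -0.3596  0.1643] t 19.88 yaw 95.32 open 0.648 units [-2.21 17.39  0.38] n>= 18 turn z 0.0
side vial_amber 0.82 [347, 268] [ 0.4743 -0.0285  0.0155]
side vial_amber 0.81 [432, 387] [0.2628 0.2295 0.0155]
side vial_amber 0.52 [225, 258] [0.7595 0.0057 0.0155]
side vial_clear 0.79 [190, 374] [0.7038 0.3093 0.0155]
side vial_clear 0.71 [349, 180] [ 0.5398 -0.3696  0.0155]
wrist vial_amber 0.8 [315, 72] [ 0.4384 -0.3653  0.0155]
wrist vial_clear 0.57 [314, 224] [ 0.5417 -0.3566  0.0155]
```

Both vials lie in the tote. Next, over to the knob.

Request:
move_arm --increments '[[[-0.12,0.5,0],[0,0,0],0.1],[[-0.12,0.92,0],[0,0,0],0.1],[[-0.12,0.92,0],[0,0,0],0.1],[[-0.12,0.92,0],[0,0,0],0.1],[[-0.12,0.92,0],[0,0,0],0.1],[[-0.12,0.92,0],[0,0,0],0.1],[[-0.12,0.92,0],[0,0,0],0.1],[[-0.12,0.92,0],[0,0,0],0.1],[[-0.12,0.92,0],[0,0,0],0.1],[[-0.12,0.92,0],[0,0,0],0.1],[[-0.12,0.92,0],[0,0,0],0.1],[[-0.12,0.92,0],[0,0,0],0.1],[[-0.12,0.92,0],[0,0,0],0.1],[[-0.12,0.92,0],[0,0,0],0.1],[[-0.12,0.92,0],[0,0,0],0.1],[[-0.12,0.92,0],[0,0,0],0.1],[[-0.12,0.92,0],[0,0,0],0.1],[[-0.12,0.92,0],[0,0,0],0.1],[[0,0.92,0],[0,0,0],0.1],[[0,0.3,0],[0,0,0],0.1]]'

```text
time_s: 21.85
position: [0.5577, 0.1709, 0.1593]
tcp_rot: [[-0.995, -0.096, -0.002], [-0.096, 0.995, 0.002], [0.002, 0.002, -1.0]]
force: [0.0, 0.3, -0.4]
opening: 0.897
grasp_force: 0.0
```

Run:
```python
from h import *
L=[]
for n in ("wrist","scene","side"):
    c=capture(n); 
    if n=="wrist": save(c,"w6")
    r=pinpoint(c,"pull_knob")
    for q in r[:2]: print(n,round(q["confidence"],2),(np.array(q["xy"])*[640,480]).round(),at(c,q["xy"],.072))
    hsv=cv2.cvtColor(c["img"],cv2.COLOR_RGB2HSV); m=cv2.inRange(hsv,(0,150,70),(6,255,255))|cv2.inRange(hsv,(174,150,70),(180,255,255))
    N,_,S,C=cv2.connectedComponentsWithStats(m)
    for i in range(1,N):
        if S[i,4]>60: print('  blob',S[i].tolist(),at(c,(S[i,:2]+S[i,2:4]/2)/[640,480],.072))
go([.563,.166,.053],95.3)
```

```text
wrist 0.56 [302. 255.] [0.5646 0.1649 0.072 ]
  blob [280, 235, 47, 46, 1460] [0.5664 0.1662 0.072 ]
scene 0.78 [363. 311.] [0.5613 0.1619 0.072 ]
  blob [162, 239, 44, 10, 309] [ 0.7825 -0.1421  0.072 ]
  blob [156, 250, 38, 13, 281] [ 0.8079 -0.1166  0.072 ]
  blob [355, 304, 16, 18, 218] [0.5626 0.1653 0.072 ]
side 0.5 [282. 313.] [0.561  0.1723 0.072 ]
  blob [228, 204, 20, 10, 74] [ 0.7656 -0.111   0.072 ]
  blob [275, 302, 14, 12, 105] [0.565  0.1605 0.072 ]
at [0.5596 0.1654 0.1599] t 22.15 yaw 95.24 open 0.901 units [-0.12  0.01  3.56] n>= 4 turn z -0.0
```

View pics/w6.png

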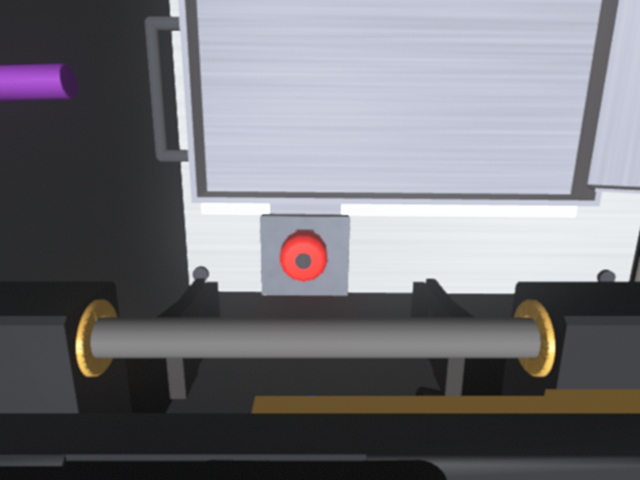

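Run:
```python
from h import *
for i in range(2):
    c=capture("wrist"); q=pinpoint(c,"pull_knob")[0]; print(at(c,q["xy"],.072))
    hsv=cv2.cvtColor(c["img"],cv2.COLOR_RGB2HSV); m=cv2.inRange(hsv,(0,150,70),(6,255,255))|cv2.inRange(hsv,(174,150,70),(180,255,255))
    N,_,S,C=cv2.connectedComponentsWithStats(m); j=1+S[1:,4].argmax()
    p=(S[j,:2]+S[j,2:4]/2)/[640,480]; print('  blob',S[j].tolist(),at(c,p,.072),at(c,p,.078))
go([.565,.1655,.053],95.3)
```

```text
[0.5641 0.1667 0.072 ]
  blob [290, 232, 46, 46, 1444] [0.5661 0.1661 0.072 ] [0.5643 0.166  0.078 ]
[0.5657 0.1673 0.072 ]
  blob [291, 232, 46, 46, 1450] [0.5664 0.1666 0.072 ] [0.5645 0.1664 0.078 ]
at [0.5598 0.1655 0.1602] t 22.35 yaw 95.22 open 0.898 units [-0.17 -0.01  3.57] n>= 4 turn z -0.001
```

Request:
move_arm --increments '[[[-0.09,0.01,0.5],[0,0,0],0.1],[[-0.08,0.01,0.8],[0,0,0],0.1],[[0,0,0.8],[0,0,0],0.1],[[0,0,0.6],[0,0,0],0.1],[[0,0,0.4],[0,0,0],0.1],[[0,0,0.3],[0,0,0],0.1],[[0,0,0.12],[0,0,0],0.1],[[0,0,0],[0,0,0],0.1],[[0,0,0],[0,0,0],0.1],[[0,0,0],[0,0,0],0.1],[[0,0,0],[0,0,0],0.1]]'

```text
time_s: 23.27
position: [0.5654, 0.1678, 0.0556]
tcp_rot: [[-0.996, -0.093, 0.002], [-0.093, 0.996, 0.0], [-0.002, -0.0, -1.0]]
force: [1.1, 0.1, 0.2]
opening: 0.898
grasp_force: 0.0
```

Request:
move_arm --increments '[[[0,-0.04,0.08],[0,0,0],0.4],[[0,0,0],[0,0,0],0.5],[[0,0,0],[0,0,0],0.55],[[0,0,0],[0,0,0],0.6],[[0,0,0],[0,0,0],0.65],[[0,0,0],[0,0,0],0.9],[[0,0,0],[0,0,0],0.9],[[0,0,0],[0,0,0],0.9],[[0,0,0],[0,0,0],0.9]]'

```text
time_s: 24.02
position: [0.5649, 0.1647, 0.0521]
tcp_rot: [[-0.995, -0.095, -0.0], [-0.095, 0.995, -0.003], [0.0, -0.003, -1.0]]
force: [-0.3, -3.3, 0.2]
opening: 0.317
grasp_force: 30.0
```

Request:
move_arm --increments '[[[0,0,-0.1],[0,0,0],0.9],[[0,0,-0.1],[0,0,0],0.9],[[0,0,-0.1],[0,0,0],0.9],[[0,0,-0.08],[0,0,0],0.9],[[0,0,0],[0,0,0],0.9],[[0,0,0],[0,0,0],0.9],[[0,0,0],[0,0,0],0.9],[[0,0,0],[0,0,0],0.9],[[0,0,0],[0,0,0],0.9]]'

```text
time_s: 24.77
position: [0.5648, 0.1648, 0.0613]
tcp_rot: [[-0.996, -0.093, -0.001], [-0.093, 0.996, -0.002], [0.001, -0.002, -1.0]]
force: [3.2, -4.4, -13.4]
opening: 0.316
grasp_force: 30.0
```

Run:
```python
from h import *
s=read_state(); print(s["position"],s["force"],s["opening"])
```

```text
[0.56478043 0.16479455 0.06128912] [  3.1807144   -4.39014896 -13.39237843] 0.31595063983717964
```

The force follows the spring, 13.4 N at 9.2 mm, so there's no slip. I'll go on to the stop.

Request:
move_arm --increments '[[[0,0,-0.05],[0,0,0],0.9],[[0,0,-0.04],[0,0,0],0.9],[[0,0,0],[0,0,0],0.9],[[0,0,0],[0,0,0],0.9],[[0,0,0],[0,0,0],0.9],[[0,0,0],[0,0,0],0.9]]'

```text
time_s: 25.27
position: [0.5647, 0.1648, 0.0637]
tcp_rot: [[-0.996, -0.093, -0.001], [-0.093, 0.996, -0.002], [0.002, -0.002, -1.0]]
force: [4.2, -5.1, -14.5]
opening: 0.317
grasp_force: 30.0
```

Request:
move_arm --increments '[[[0,0,-0.03],[0,0,0],0.9],[[0,0,0],[0,0,0],0.9],[[0,0,0],[0,0,0],0.9],[[0,0,0],[0,0,0],0.9],[[0,0,0],[0,0,0],0.9],[[0,0,0],[0,0,0],0.9]]'

```text
time_s: 25.77
position: [0.5647, 0.1648, 0.0643]
tcp_rot: [[-0.996, -0.093, -0.001], [-0.093, 0.996, -0.002], [0.002, -0.002, -1.0]]
force: [5.4, -5.5, -15.6]
opening: 0.317
grasp_force: 30.0
```

Run:
```python
from h import *
s=read_state(); print(s["position"],s["force"],s["opening"],s["grasp_force"])
for n in ("side","scene"):
    c=capture(n)
    if n=="scene": save(c,"s7")
    for k in ("vial_amber","vial_clear","tote"):
      for r in pinpoint(c,k)[:4]:
        x=r["xy"]; print(n,k,round(r["confidence"],2),at(c,x,0 if k=="tote" else .0155))
```

```text
[0.5647355  0.16478437 0.06433113] [  5.43040556  -5.4808298  -15.58949584] 0.31714414723701195 29.997233779936323
side vial_amber 0.65 [0.2601 0.2283 0.0155]
side vial_amber 0.5 [ 0.484  -0.0293  0.0155]
side vial_amber 0.47 [ 0.4326 -0.3556  0.0155]
side vial_amber 0.21 [ 0.5453 -0.3683  0.0155]
side vial_clear 0.83 [0.702  0.3113 0.0155]
side vial_clear 0.73 [ 0.5447 -0.3606  0.0155]
side tote 0.59 [ 0.4955 -0.3558  0.    ]
scene vial_amber 0.73 [0.5553 0.151  0.0155]
scene vial_amber 0.58 [0.2696 0.2263 0.0155]
scene vial_amber 0.28 [0.7609 0.0161 0.0155]
scene vial_clear 0.91 [0.7061 0.3121 0.0155]
scene vial_clear 0.85 [ 0.5377 -0.3702  0.0155]
scene vial_clear 0.38 [0.5557 0.151  0.0155]
scene vial_clear 0.36 [ 0.4453 -0.3554  0.0155]
scene tote 0.94 [ 0.4967 -0.3517  0.    ]
```

View pics/s7.png

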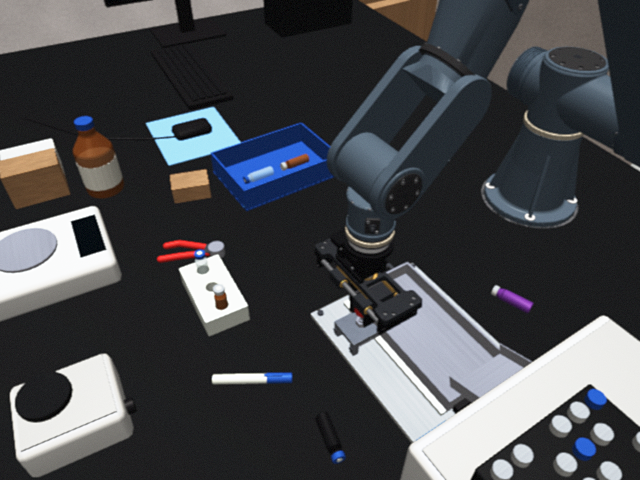

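Both vials lie in the tote at px (259,174) and (295,161), and the tray and bystanders haven't moved. The gripper holds the knob at its stop with about 12 mm of travel and 15.6 N. Handing in.

```bash
python3 -c "
from rig import *
print(hand_in())"
```

```text
the job is handed in; nothing more can be done
None
```

Both finished vials were set down in the blue tote, and the gripper is holding the index plunger fully up (about 12 mm, 15.6 N) with the tray still in place. The job is handed in; no verdict came back.

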